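# Close the sweets carousel for the night

## Robot

A 7-joint arm with a two-finger parallel gripper is mounted at the origin on the work surface. World frame = base frame: x ahead of the robot, y to its left, z up, the work surface at z = 0. Lengths are in m, angles in rad, forces in N, time in s.
With the tool pointing down it reaches from about 0.425 to 0.825 m from the base axis. Payload 3.6 kg.
Tool frame: the origin (TCP) lies on the front face of the gripper's body, between the roots of the fingers; the fingertips stand 73 mm ahead of it and the grasp point (between the pads) lies 54 mm ahead of it; z points along the fingers, y is the line along which they close (so a half turn about z gives the same grasp; the last joint's range is limited). The gripper opens to 85 mm and grips with 20 to 120 N. Pads are 22 mm wide; open, the fingers measure 114 mm over their backs; the gripper's body (76 mm by 85 mm) begins 54 mm behind the grasp point. The pads swing forward as they close: fully open they stand 13 mm farther back than shut.
Start: joints at [-1.313, 0.615, -0.013, 1.423, 0.008, 1.103, -0.04], TCP at [0.182, 0.624, 0.304] pointing down, gripper open.
Joint ranges: [-3.12, 3.12], [-0.3, 2.06], [-1.34, 1.32], [0.26, 2.42], [-1.36, 4.5], [0.01, 1.98], [-2.84, 2.84]. Speed limits (rad/s): [2.79, 2.79, 3.14, 3.14, 3.14, 3.14, 3.14].

## Interface

Orientations are given as a unit quaternion [w, x, y, z].
In Python, from workcell import bot, grab_frame, calibration gives the robot as it stands. The module is installed in compiled form; this text tells all that it offers.
- The arm moves only by the tool step_arm, never from a script. Its argument "targets" is a list of rows, each a list of 6 numbers: the shift along the tool's x, y, z each as a share of 0.025 m, from -1 to 1, then the turn, a rotation vector about the tool's x, y, z each as a share of 4 degrees, from -1 to 1. In form: [[x, y, z, wx, wy, wz], ...]. A call has 1 to 10 rows; each row shifts and turns the commanded pose from where the row before left it, along the tool's axes as they then stand; what a row does not reach is not made up. A row lasts 1/12 s, in which the tool goes at most 41.7 mm and 7.16 degrees, less where a joint would pass 70% of its speed; a pose out of reach is approached as far as the arm can. A call with a number of a shift or a turn outside -1 to 1 is refused whole. A call with a gripper value outside its range is refused whole. "claw" is the finger opening in mm, from 0 to 85.4, set as the call begins (left out, the last holds). The fingers move at their own pace and stop on an object; "grip_force" is the grip in N (left out, the last holds). Time passes only in rows, so rows that do not move let the fingers close. It gives the time, the measured TCP pose, the force, the opening and the grip force at its end, in the units of the state.
- bot.observe(): the state, without advancing time (a new reading comes with each control period).
- grab_frame(name): name is "scene" or "top"; returns the picture (480x640x3 uint8, red, green, blue); there is no depth.
- calibration(name): a dict with "fovy" (degrees; the focal length in pixels is half the picture's height over the tangent of half this angle, whatever the lens; pixels are square), "cx", "cy" (the principal point, pixels), "eye" and "orientation" of the camera in the world. Camera axes: x right, y up, looking along -z (the intrinsics and any distortion apply to the point x, -y, -z); pixel columns grow to the right and rows downward; lengths in m; the calibration is good to about 2 mm. A picture is of the moment at which its call begins. calibration takes no time and is no camera call.
- bot.finish_job(): hands the job in; it is judged then, once.
The state is a dict: "t": time; "joint_pos": joint angles; "dq": joint speeds; "effort": joint torques, N m; "tool_pos": TCP position; "tcp_rot": TCP orientation; "ft_force": force on the tool from outside, world axes, zero at the start; "ft_torque": the same for the moment, N m; "width": opening from 0.0 (shut) to 1.0 (fully open); "finger_force": force on a finger pad.
Only numpy, scipy, OpenCV 4.12 (cv2) and the standard library are available. Lean on these libraries where they do the work, as an engineer would, in place of code of your own. Each camera call takes 0.05 s, during which the arm holds its last target. There are 200 camera calls.

## Task

Close up the sweets case: turn the round tray (the lugs on its edge can be nudged through the case's open front) until one of the two gaps in the tray's rim faces the arrow mark squarely, and only then swing the lid down until it is fully shut with its tab dropped into that gap. Keep the tray flat on its spindle and leave the other goods on the counter where they stand.

Things in the scene. Friction and masses are not known exactly. Their poses are not given: they have to be found in the camera images.
- case: Pale wooden sweets case, 214 mm deep (x -100 to 114), 224 wide (y), fixed; place and yaw vary. Origin: under the tray centre, at counter height; z up; -x is its open front, which looks to the robot's right (roughly world -y). Base plate 12 thick. Side cheeks: inner faces y = +-104, x -88 to 114, top z 130; ledges 8 wide on them, z 65 to 72. Rear wall x 104 to 114, z 12 to 67. Open above.
- price_board (a point): Middle of the board across the front, case frame (-83, 0, 121) mm: 6 thick (x -86 to -80), cheek to cheek, z 100 to 142. Below it the front is open from z 12 to 100. It hangs over the near edge of the tray, so lugs there are reached with the tool leaning 30 to 45 degrees, gripper out in front, fingertips pointing in (case +x) and down.
- mark (a point): Tip of the dark arrow mark on the base plate, in the middle of the open front: case frame (-92.5, 0, 12) mm.
- tray: Round white tray of sweets, about 0.55 kg, loose on a spindle (40 mm across, 10 high) amid the case base; it turns about z against friction and stays where left. Origin: centre of underside, 12 mm above the counter. Disc radius 74, floor z 19; rim radius 67 to 74, top z 44, with two opposite gaps, on the tray's +x and -x, 39 mm wide at the narrowest. Right when its x axis lies along the case's, either way.
- lug (a point): Middle of one of six like radial lugs on the outside of the tray's edge, at 30, 90, 150, 210, 270 and 330 degrees from tray +x (this one: 30). Each: radius 72 to 98 mm, 12 wide, z 12 to 44 above the tray's origin. This point: radius 85, z 28.
- lid (a joint): Hinge angle of the lid in rad: 0 fully shut (level), growing as it opens upward to at most 1.7; it starts open, leaning over the rear of the tray. A stiff hinge: it stays where it is left and must be pushed all the way down (about 2 to 3 N near the middle). Lid plate 153 mm long from the hinge, 198 wide, 6 mm thick.
- hinge (a point): Middle of the lid's hinge at the rear of the case, case frame (80, 0, 72) mm; the turning axis is the case's y axis, 3 mm above this point, in the mid-plane of the lid plate.
- lid_edge (a point): Middle of the lid's free edge, 150 mm from the hinge axis, in the mid-plane of the plate. Below it (lid shut) hangs the tab: 24 mm wide, 6 mm thick, its end 35 mm below the mid-plane. On a tray that is not turned right the tab lands on the rim and the lid stays about 0.1 rad open.
- jar: Bystander: glass sweet jar, 72 mm across, 115 tall, beside the case on the side away from the robot (case -y). Origin: centre of underside.
- gift_box: Bystander: flat blue gift box 130 x 85 x 35 mm, beside the case on the side near the robot (case +y). Origin: centre of underside.
- tin: Bystander: tin, 68 mm across, 100 tall, behind the jar. Origin: centre of underside.
- scoop: Bystander: metal spoon, 180 mm long, lying on the counter to the right.
- price_tag: Bystander: price card on a small foot, 70 mm wide, 93 tall, to the left. Origin: centre of underside.
- bowl: Bystander: white bowl, 110 mm across, 50 tall, to the left. Origin: centre of underside.
Things that resemble listed ones, but are neither listed nor needed, are in the scene too. What is meant by the tray is not green or orange, and is the smaller of those in its own colour.

How it is judged:
By the outcome, as a careful person would: the job done as asked, in the order asked, and still so for the second after the job is handed in, with the robot touching nothing.
It also fails if it takes over 72 s, if anything falls off the work surface, if the arm or the gripper's body presses on something with over 40 N, if the wrist force passes 120 N, or if a joint passes its speed limit or range.

## Working session

There is one attempt and no reset: what is moved stays moved. The work goes in short steps, Python scripts to look and compute and a tool call to move; the robot and the scene stay as the last step left them, time stands still between calls to the robot, and variables do not carry over. Pictures are saved under pics/ and viewed, at most 10 in all, crops included, and the job is handed in when it is done.

Besides the shell and the picture viewer there is one more tool, called after "Call:" as a command line: name --pt "numbers of a row" for each row, then --argument value for the rest. step_arm: Moves the arm, as the interface text tells. Shift numbers are shares of 0.025 m and turn numbers shares of 4 degrees, none past 1 either way. Its arguments: {"type":"object","properties":{"targets":{"type":"array"},"claw":{"type":"number"},"grip_force":{"type":"number"}},"required":["targets"]}

```bash
mkdir -p pics; python3 - <<'E'
from workcell import bot, grab_frame, calibration
import cv2
for n in("scene","top"):
    cv2.imwrite(f"pics/{n}0.png",grab_frame(n)[:,:,::-1]); print(calibration(n))
s=bot.observe();print({k:s[k] for k in("t","tool_pos","tcp_rot","ft_force","width")})
E
```

```text
{'fovy': 56.96484508643823, 'cx': 310.55033903962783, 'cy': 246.7935333994124, 'eye': array([0.86957435, 0.67817696, 0.64946947]), 'orientation': array([0.21617121, 0.11739884, 0.42767887, 0.8698151 ])}
{'fovy': 48.44021473267395, 'cx': 320.99215946451545, 'cy': 248.66725577133872, 'eye': array([0.3117405 , 0.01029145, 1.36119911]), 'orientation': array([ 0.708243  ,  0.06255616, -0.05152185, -0.7013017 ])}
{'t': 0.1, 'tool_pos': array([0.18183604, 0.62350152, 0.30285062]), 'tcp_rot': array([-1.56055947e-04,  1.41388043e-01,  9.89953563e-01, -1.15766571e-03]), 'ft_force': array([-0.17648328,  0.8664859 ,  0.67814169]), 'width': 0.995588038591266}
```

View pics/scene0.png

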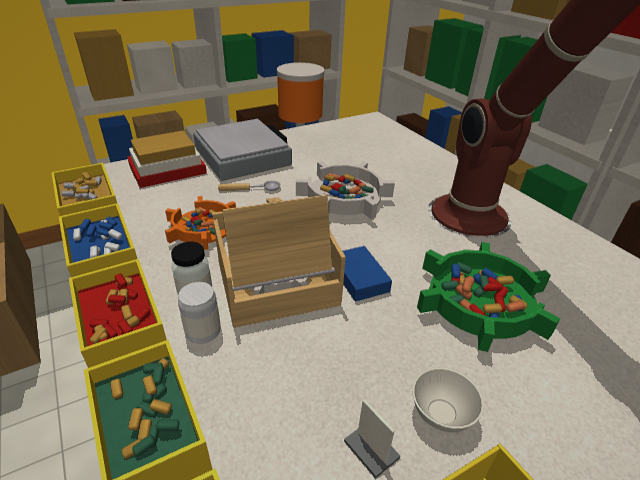

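View pics/top0.png

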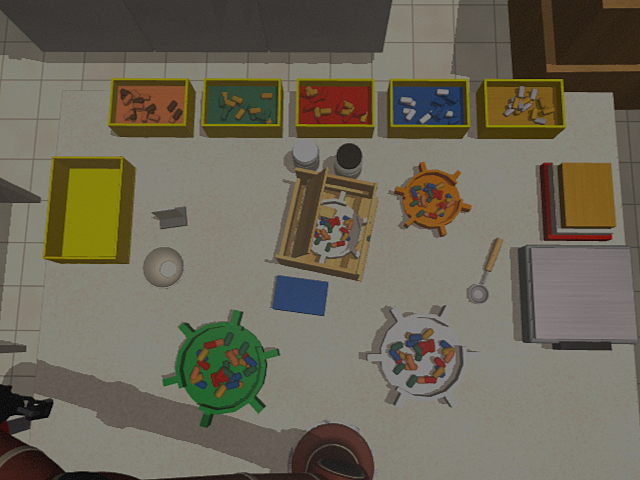

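The scene camera shows the case at about (280,265), with the lid leaning back. Top view candidates for the tray:
- Green, at (221,368).
- Orange, at (432,200).
- Large white, at (421,357).
- Small white, in the case at (335,228).

The small white one is neither green nor orange, and it is the smaller of the two white trays. I'll enlarge it to confirm.

```bash
python3 - <<'E'
import cv2
t=cv2.imread("pics/top0.png")
cv2.imwrite("pics/topc.png",cv2.resize(t[160:290,265:395],None,fx=4.6,fy=4.6,interpolation=cv2.INTER_CUBIC))
E
```

```text
(no output)
```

View pics/topc.png

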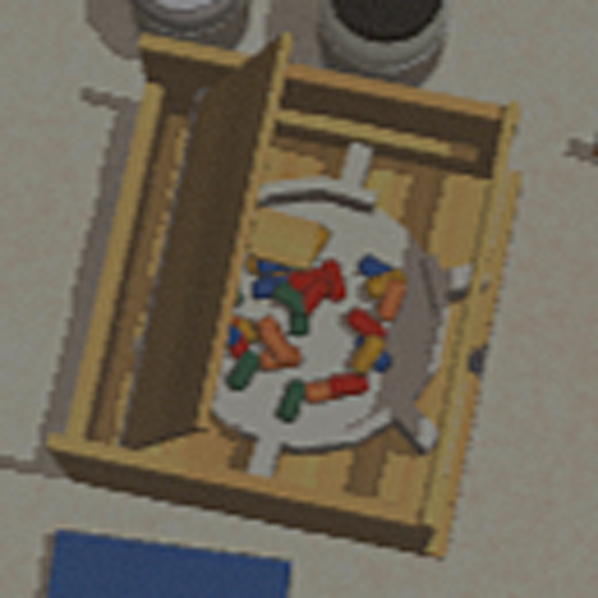

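The crop confirms it: a white tray in the wooden case. Lugs are at crop (358,165), (460,280), (425,432) and (265,455). The rim gap is near (395,225), and the mark shows beyond the board at (478,355). Next I'll fit a model of the case and tray and overlay it on both views.

```bash
cat > h.py <<'E'
import numpy as np, cv2
from scipy.spatial.transform import Rotation as R
from workcell import bot, grab_frame, calibration
def proj(n,P):
    c=calibration(n); q=np.array(c["orientation"]); r=R.from_quat(q[[1,2,3,0]])
    p=r.inv().apply(np.atleast_2d(P)-c["eye"]); f=240/np.tan(np.radians(c["fovy"]/2))
    return np.c_[c["cx"]+f*p[:,0]/-p[:,2], c["cy"]-f*p[:,1]/-p[:,2]]
def c2w(k,P):  # k=(x,y,yaw), P mm case frame
    P=np.atleast_2d(P)/1000.; c,s=np.cos(k[2]),np.sin(k[2])
    return np.c_[k[0]+c*P[:,0]-s*P[:,1],k[1]+s*P[:,0]+c*P[:,1],P[:,2]]
def pol(r,a,z): a=np.asarray(a); return np.c_[r*np.cos(a),r*np.sin(a),z+0*a]
def lid(th,s,y,d=0): # s along lid from axis, d below midplane
    return np.c_[80-s*np.cos(th)-d*np.sin(th), y, 75+s*np.sin(th)-d*np.cos(th)]
def draw(n,img,k,a,th,x0,y0,w,h,sc):
    im=cv2.resize(img[y0:y0+h,x0:x0+w],None,fx=sc,fy=sc,interpolation=cv2.INTER_CUBIC)
    def L(P,col,cl=False):
        p=((proj(n,c2w(k,P))-[x0-.0,y0-.0]+.5)*sc).astype(int); cv2.polylines(im,[p],cl,col,1)
    for y in(112,104,-104,-112): L([[-88,y,130],[114,y,130]],(0,0,255))
    L([[-86,-104,142],[-86,104,142],[-80,104,142],[-80,-104,142]],(255,0,0),1)
    L([[-86,-104,100],[-86,104,100]],(255,0,0)); L([[114,112,67],[114,-112,67]],(0,0,255))
    L([[114,112,0],[-100,112,0],[-100,-112,0],[114,-112,0]],(0,0,255),1)
    L([[-92.5,-4,12],[-92.5,4,12]],(255,0,255))
    for i in range(2):
        g=np.arcsin(19.5/70); t=np.linspace(g,np.pi-g,30)+a+i*np.pi
        L(pol(74,t,56),(0,160,0)); L(pol(67,t,56),(0,160,0))
    for l in range(6):
        b=a+np.radians(30+60*l); d=np.array([np.cos(b),np.sin(b)]); e=np.array([-d[1],d[0]])*6
        L([[*(d*72+e),56],[*(d*98+e),56],[*(d*98-e),56],[*(d*72-e),56]],(0,200,255),1)
    if th is not None:
        L(np.vstack([lid(th,0,-99),lid(th,150,-99),lid(th,150,99),lid(th,0,99)]),(255,255,0),1)
        L(np.vstack([lid(th,150,-12),lid(th,150,-12,35),lid(th,150,12,35),lid(th,150,12)]),(255,255,0),1)
    return im
E
cat > fit.py <<'E'
from h import *
from scipy.optimize import least_squares
px=lambda u:np.array(u)/4.6+[265,160]-.5
C=[[114,-112,130],[114,112,130],[-88,-112,130],[-86,-104,142],[-86,104,142]]
U=px([[145,38],[50,440],[517,103],[517,105],[443,555]])
f=least_squares(lambda k:(proj("top",c2w(k,C[:3]))-U[:3]).ravel(),[.63,0,1.4],loss="soft_l1");k=f.x
print(k,np.degrees(k[2]),f.fun.round(1))
T=px([[358,150],[468,280],[433,437],[262,475]])
c=calibration("top")
# lug angles: search a
b=least_squares(lambda a:[np.min(np.linalg.norm(proj("top",c2w(k,pol(98,a[0]+np.radians(30+60*np.arange(6)),56)))-t,axis=1)) for t in T],[0.3])
best=min((sum(np.min(np.linalg.norm(proj("top",c2w(k,pol(98,a+np.radians(30+60*np.arange(6)),56)))-t,axis=1)) for t in T),a) for a in np.arange(0,np.pi/3,.01))
print(best)
print(least_squares(lambda t:(proj("top",c2w(k,np.vstack([lid(t[0],150,-99),lid(t[0],150,99)])))-px([[285,40],[205,430]])).ravel(),[1.2]).x)
E
python3 fit.py
```

```text
[0.5814283  0.00417463 1.37757557] 78.92926636066495 [-0.7 -1.9 -0.2  1.1  1.2  0.1]
(np.float64(9.627260493391367), np.float64(0.9500000000000001))
[1.24851178]
```

```bash
python3 - <<'E'
from h import *
k=[.5814,.0042,1.3776];a=.95;th=1.2485
A=draw("top",cv2.imread("pics/top0.png"),k,a,th,270,150,125,145,4)
B=draw("scene",cv2.imread("pics/scene0.png"),k,a,th,200,180,160,150,3.6)
o=np.zeros((600,500+300+300,3),np.uint8)
h=max(A.shape[0],B.shape[0]);f=lambda i:cv2.copyMakeBorder(i,0,h-i.shape[0],0,0,0)
o=np.hstack([f(A),f(B)]);s=800/o.shape[1];print(o.shape)
cv2.imwrite("pics/ov1.png",cv2.resize(o,None,fx=min(1,s),fy=min(1,s),interpolation=cv2.INTER_AREA))
E
```

```text
(580, 1076, 3)
```

View pics/ov1.png

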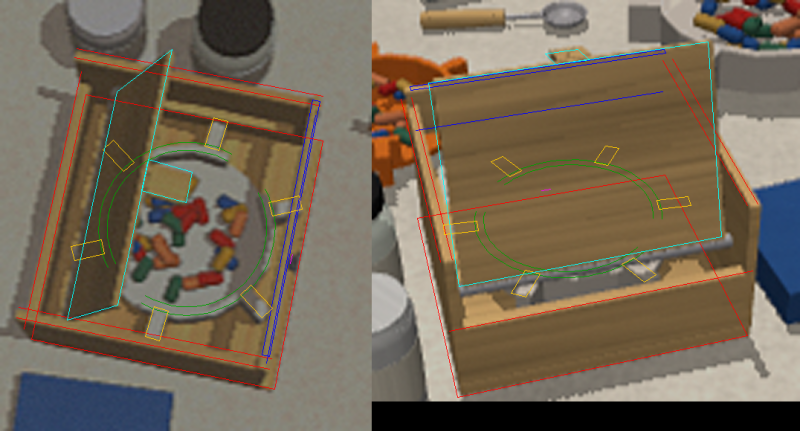

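```bash
cat > refine.py <<'E'
from h import *
from scipy.optimize import minimize
from scipy.ndimage import map_coordinates
def grads(im,s):
    g=cv2.GaussianBlur(im.astype(np.float32),(0,0),s)
    return [cv2.Sobel(g,cv2.CV_32F,1,0),cv2.Sobel(g,cv2.CV_32F,0,1)]
def score(G,n,segs,k):
    tot=0
    for A,B in segs:
        P=np.linspace(A,B,40); p=proj(n,c2w(k,P)); d=p[-1]-p[0]; nn=np.array([-d[1],d[0]])/np.linalg.norm(d)
        v=[sum(nn[i]*map_coordinates(G[i][:,:,c],[p[:,1],p[:,0]],order=1) for i in(0,1)) for c in range(3)]
        tot+=np.minimum(np.sqrt(sum(x*x for x in v)),150).mean()*np.linalg.norm(np.subtract(A,B))/100
    return tot
TOP=[([-88,-112,130],[90,-112,130]),([-70,-104,130],[50,-104,130]),([-80,112,130],[114,112,130]),([-80,104,130],[114,104,130]),
 ([114,-112,130],[114,-104,130]),([114,-100,67],[114,100,67]),([104,-100,67],[104,100,67]),([-86,-104,142],[-86,104,142]),([-80,-104,142],[-80,104,142]),([-100,112,0],[114,112,0])]
SC=[([114,-112,0],[114,112,0]),([114,112,0],[-100,112,0]),([114,-104,67],[114,104,67]),([104,-104,67],[104,104,67]),([114,112,130],[-88,112,130]),([114,112,0],[114,112,130]),([114,104,70],[114,104,130]),([114,-112,80],[114,-112,130])]
def fitcase(ti,si,k0):
    k=np.array(k0)
    for s in(3,1.5,.8):
        gt,gs=grads(ti,s),grads(si,s)
        f=lambda q:-(score(gt,"top",TOP,q*[.01,.01,.05])+score(gs,"scene",SC,q*[.01,.01,.05]))
        r=minimize(f,k/[.01,.01,.05],method="Nelder-Mead",options=dict(initial_simplex=k/[.01,.01,.05]+np.vstack([np.zeros(3),np.eye(3)*.7])));k=r.x*[.01,.01,.05]
        print(s,k,np.degrees(k[2]),-r.fun)
    return k
def lugsegs(a,ids):
    S=[]
    for l in ids:
        b=a+np.radians(30+60*l); d=np.array([np.cos(b),np.sin(b)]); e=np.array([-d[1],d[0]])*6
        S+=[([*(d*76+s*e),56],[*(d*98+s*e),56]) for s in(1,-1)]+[([*(d*98+e),56],[*(d*98-e),56])]
    for g in(a,a+np.pi):
        for s in(1,-1):
            t=g+s*np.arcsin(19.5/70); S.append(([67*np.cos(t),67*np.sin(t),56],[74*np.cos(t),74*np.sin(t),56]))
    return S
def fittray(ti,k,a0,span=.2,th=None):
    g=grads(ti,1.); A=np.arange(a0-span,a0+span,.01)
    def sg(a): # skip lugs hidden by lid (x>0) 
        ids=[l for l in range(6) if 98*np.cos(a+np.radians(30+60*l))<35]
        return lugsegs(a,ids)
    s=[score(g,"top",sg(a),k) for a in A]; i=int(np.argmax(s)); return A[i],np.round(s,1)
E
python3 - <<'E'
from refine import *
ti,si=cv2.imread("pics/top0.png"),cv2.imread("pics/scene0.png")
k=fitcase(ti,si,[.5814,.0042,1.3776])
a,s=fittray(ti,k,.95);print(a,s)
A=draw("top",ti,k,a,1.2485,270,150,125,145,4)
B=draw("scene",si,k,a,1.2485,200,180,160,150,3.6)
h=max(A.shape[0],B.shape[0]);f=lambda i:cv2.copyMakeBorder(i,0,h-i.shape[0],0,0,0)
o=np.hstack([f(A),f(B)]);s=800/o.shape[1]
cv2.imwrite("pics/ov2.png",cv2.resize(o,None,fx=s,fy=s,interpolation=cv2.INTER_AREA))
E
```

```text
3 [0.58094025 0.01667378 1.3341391 ] 76.44053948458087 1737.8439798730737Traceback (most recent call last):
  File "<stdin>", line 3, in <module>
  File "refine.py", line 22, in fitcase
    r=minimize(f,k/[.01,.01,.05],method="Nelder-Mead",options=dict(initial_simplex=k/[.01,.01,.05]+np.vstack([np.zeros(3),np.eye(3)*.7])));k=r.x*[.01,.01,.05]
    res = _minimize_neldermead(fun, x0, args, callback, bounds=bounds,
                               **options)
    fxr = func(xr)
    fx = function(np.copy(x), *(wrapper_args + args))
  File "refine.py", line 21, in <lambda>
    f=lambda q:-(score(gt,"top",TOP,q*[.01,.01,.05])+score(gs,"scene",SC,q*[.01,.01,.05]))
                                                     ~~~~~^^^^^^^^^^^^^^^^^^^^^^^^^^^^^^^
  File "refine.py", line 10, in score
    P=np.linspace(A,B,40); p=proj(n,c2w(k,P)); d=p[-1]-p[0]; nn=np.array([-d[1],d[0]])/np.linalg.norm(d)
                             ~~~~^^^^^^^^^^^^
  File "h.py", line 5, in proj
    c=calibration(n); q=np.array(c["orientation"]); r=R.from_quat(q[[1,2,3,0]])
ValueError: time passes only in moves, steps and waits
```

```bash
sed -i 's/^def proj/CAL={n:calibration(n) for n in("scene","top")}\ndef proj/; s/c=calibration(n);/c=CAL[n];/' h.py; sed -i 's/,150)/,300)/' refine.py
cat > go.py <<'E'
from refine import *
ti,si=cv2.imread("pics/top0.png"),cv2.imread("pics/scene0.png")
k=fitcase(ti,si,[.5814,.0042,1.3776])
a,s=fittray(ti,k,.95);print(a,s)
A=draw("top",ti,k,a,1.2485,270,150,125,145,4)
B=draw("scene",si,k,a,1.2485,200,180,160,150,3.6)
h=max(A.shape[0],B.shape[0]);f=lambda i:cv2.copyMakeBorder(i,0,h-i.shape[0],0,0,0)
o=np.hstack([f(A),f(B)]);s=800/o.shape[1]
cv2.imwrite("pics/ov2.png",cv2.resize(o,None,fx=s,fy=s,interpolation=cv2.INTER_AREA))
E
python3 go.py
```

```text
3 [0.58112059 0.01656091 1.32867822] 76.12765453188631 1750.5101269105007
1.5 [0.58170797 0.01519698 1.3493397 ] 77.31146983314603 2910.6996005566934
0.8 [0.58131863 0.01539736 1.36638478] 78.28808104302217 3923.2662487546922
0.8300000000000001 [123.6 132.2 139.5 149.7 165.8 182.4 201.  213.7 220.4 216.5 202.2 185.2
 173.1 174.4 179.9 183.7 188.7 201.  211.9 218.1 218.5 213.6 203.7 191.2
 179.5 170.2 163.7 168.6 177.2 182.7 184.5 182.6 178.2 171.1 161.4 148.4
 135.2 124.2 114.  105.3]
```

View pics/ov2.png

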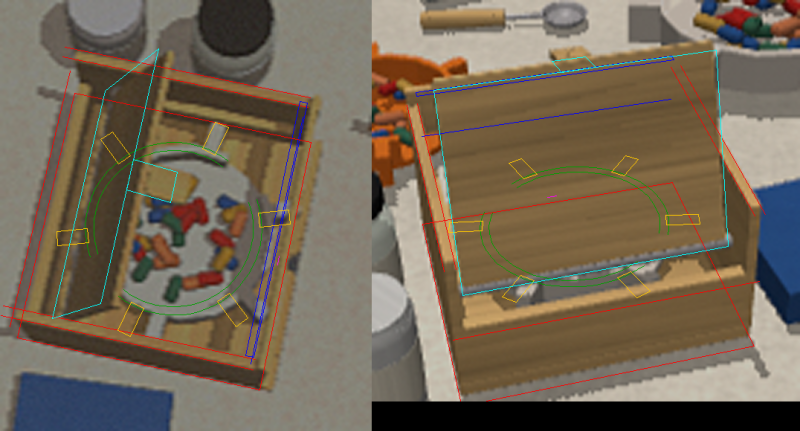

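```bash
cat > fit2.py <<'E'
from h import *
from scipy.optimize import least_squares
tp=lambda u:np.array(u)/2.974+[270,150]-.3; sp=lambda u:(np.array(u)-[371.75,0])/2.677+[200,180]-.3
CT=[[114,-112,130],[-88,-112,130],[114,112,130],[-88,112,130]];UT=tp([[78,50],[322,97],[17,314],[264,372]])
CS=[[114,112,0],[114,-112,0],[114,112,130],[-88,-112,130]];US=sp([[750,337],[463,392],[760,205],[406,90]])
f=lambda k:np.r_[(proj("top",c2w(k,CT))-UT).ravel(),(proj("scene",c2w(k,CS))-US).ravel()]
r=least_squares(f,[.58,.004,1.37],loss="soft_l1");k=r.x;print(k,np.degrees(k[2]));print(f(k).reshape(-1,2).round(1))
rt=least_squares(lambda k:f(k)[:8],k);print("top only",rt.x,rt.fun.round(1)); rs=least_squares(lambda k:f(k)[8:],k);print("scene only",rs.x,rs.fun.round(1))
E
python3 fit2.py
```

```text
[0.57866354 0.00475801 1.36329525] 78.11106419000185
[[-0.1 -0.1]
 [ 0.5  1.4]
 [-1.   1.3]
 [ 0.6  0.3]
 [-0.4 -0.3]
 [-1.6  1. ]
 [ 0.  -0.2]
 [-0.1  2.6]]
top only [0.58050195 0.00475322 1.36534805] [-0.2 -0.8  0.4  0.6 -1.   0.7  0.7 -0.5]
scene only [0.57632023 0.00336951 1.35481509] [-0.1 -0.7 -1.3 -0.1  0.4 -0.5  1.   1.7]
```

```bash
cat >> h.py <<'E'
def back(n,u,z): # pixel -> world at height z
    c=CAL[n]; q=np.array(c["orientation"]); f=240/np.tan(np.radians(c["fovy"]/2)); u=np.atleast_2d(u)
    d=R.from_quat(q[[1,2,3,0]]).apply(np.c_[(u[:,0]-c["cx"])/f,-(u[:,1]-c["cy"])/f,-np.ones(len(u))])
    return c["eye"]+d*((z-c["eye"][2])/d[:,2])[:,None]
def w2c(k,P):
    c,s=np.cos(k[2]),np.sin(k[2]);d=P-[k[0],k[1],0];return np.c_[c*d[:,0]+s*d[:,1],-s*d[:,0]+c*d[:,1],d[:,2]]*1000
K=[.579,.0046,1.363]
E
python3 - <<'E'
from h import *
from refine import fittray
px=lambda u:np.array(u)/4.6+[265,160]-.4
# outer-end tips, gap rim ends, rim outer pts
P=w2c(K,back("top",px([[358,148],[468,282],[430,432],[262,472],[377,205],[415,255]]),.056))
print(np.c_[P[:,:2],np.hypot(P[:,0],P[:,1]),np.degrees(np.arctan2(P[:,1],P[:,0]))].round(1))
print(w2c(K,back("top",px([[478,357]]),.012)), c2w(K,[[-92.5,0,12]]))
a,s=fittray(cv2.imread("pics/top0.png"),K,.95);print(a,s)
E
```

```text
[[  -5.8  -94.3   94.5  -93.5]
 [ -79.9  -33.7   86.7 -157.1]
 [ -76.8   51.3   92.3  146.2]
 [   6.7   91.9   92.2   85.8]
 [ -22.7  -65.2   69.  -109.2]
 [ -48.7  -42.3   64.5 -139.1]]
[[-95.10109939  -3.02418389  12.        ]] [[ 0.55991687 -0.08591013  0.012     ]]
0.9700000000000002 [118.6 120.7 123.4 133.7 156.3 183.1 208.  227.5 236.6 233.  220.  199.
 174.2 149.1 134.2 137.  154.7 186.2 229.  275.  313.5 335.6 337.5 319.1
 284.8 241.  195.  151.8 118.2 101.8 107.  123.6 145.6 167.2 183.7 192.2
 193.1 185.7 171.4 153.2]
```

Both views agree on the case at (0.579, 0.005) with yaw 78.1°, to about 2 mm. The mark back-projects to the right spot. Lugs lie at 85.6°, 145.6°, 205.6° and 265.6°, so the visible gap is at 235.6° in the case frame and must turn −55.6° to face the mark at 180°. I'll push the front lug (205.6°) towards case +y through the front. First I need a planner that prints constant body-twist rows.

```bash
cat > plan.py <<'E'
from h import *
from scipy.linalg import logm,expm
def cur():
    s=bot.observe();T=np.eye(4);q=np.array(s["tcp_rot"]);T[:3,:3]=R.from_quat(q[[1,2,3,0]]).as_matrix();T[:3,3]=s["tool_pos"];return T,s
def target(tip,lean,dyaw=0,tipoff=.073):
    """tip mm in case frame, tool y=-case y, lean deg (fingertips toward case +x), dyaw deg extra about z"""
    l=np.radians(lean);z=np.array([np.sin(l),0,-np.cos(l)]);y=np.array([0,-1.,0]);x=np.cross(y,z)
    M=R.from_euler("z",np.degrees(K[2])+dyaw,degrees=True).as_matrix()@np.c_[x,y,z]
    T=np.eye(4);T[:3,:3]=M;T[:3,3]=c2w(K,[tip])[0]-M[:,2]*tipoff;return T
def plan(T0,T1,n=None,sh=1.):
    G=logm(np.linalg.inv(T0)@T1).real
    t=np.linalg.norm(G[:3,3])/(.025*sh);w=np.degrees(np.linalg.norm([G[2,1],G[0,2],G[1,0]]))/4
    n=n or int(np.ceil(max(t,w,1)));D=expm(G/n)
    return n,np.r_[D[:3,3]/.025,R.from_matrix(D[:3,:3]).as_rotvec(degrees=True)/4].round(3)
def tipcase(T,off=.073): return w2c(K,(T[:3,3]+T[:3,2]*off)[None])[0]
E
python3 - <<'E'
from plan import *
T0,s=cur();print(s["t"],tipcase(T0))
T1=T0.copy();T1[2,3]=.36;print("up",plan(T0,T1))
T2=target([-180,-60,270],0);n,r=plan(T1,T2);print("over",n,r.tolist())
T=T1.copy();D=np.eye(4);D[:3,:3]=R.from_rotvec(r[3:]*4,degrees=True).as_matrix();D[:3,3]=r[:3]*.025
for i in range(n):
    T=T@D
    if i%6==0:print(T[:3,3].round(3),tipcase(T).round())
T3=target([-150,-64,130],40);print("lean",plan(T2,T3))
T4=target([-78,-64,38],40);print("in",plan(T3,T4),T4.round(3))
E
```

```text
0.1 [523.4809379  516.31368145 229.85081508]
up (3, array([-0.   , -0.002, -0.762,  0.   ,  0.   ,  0.   ]))
over 41 [-0.973, -0.077, 0.017, -0.001, 0.001, 0.522]
[0.205 0.615 0.36 ] [520. 492. 287.]
[0.334 0.546 0.357] [479. 352. 284.]
[0.444 0.451 0.355] [409. 224. 282.]
[0.532 0.334 0.352] [313. 114. 279.]
[0.592 0.201 0.349] [195.  28. 276.]
[0.622 0.058 0.347] [ 61. -31. 274.]
[ 0.62  -0.088  0.344] [-82. -60. 271.]
lean (11, array([-0.242,  0.015,  0.534,  0.   ,  0.909,  0.   ]))
in (5, array([-0.032, -0.   ,  0.934,  0.   , -0.   ,  0.   ])) [[ 0.158  0.978  0.133  0.616]
 [ 0.75  -0.206  0.629 -0.131]
 [ 0.643  0.    -0.766  0.094]
 [ 0.     0.     0.     1.   ]]
```

Call:
step_arm --pt "0 0 -0.76 0 0 0" --pt "0 0 -0.76 0 0 0" --pt "0 0 -0.76 0 0 0" --pt "-0.97 -0.08 0.02 0 0 0.52" --pt "-0.97 -0.08 0.02 0 0 0.52" --pt "-0.97 -0.08 0.02 0 0 0.52" --pt "-0.97 -0.08 0.02 0 0 0.52" --pt "-0.97 -0.08 0.02 0 0 0.52" --pt "-0.97 -0.08 0.02 0 0 0.52" --pt "-0.97 -0.08 0.02 0 0 0.52" --claw 0 --grip_force 20

```text
t: 0.93
tool_pos: [0.3339, 0.5454, 0.3566]
tcp_rot: [-0.0, 0.267, 0.964, -0.001]
ft_force: [-0.3, -0.3, 0.5]
width: 0.001
finger_force: 0.0
```

Call:
step_arm --pt "-0.97 -0.08 0.02 0 0 0.52" --pt "-0.97 -0.08 0.02 0 0 0.52" --pt "-0.97 -0.08 0.02 0 0 0.52" --pt "-0.97 -0.08 0.02 0 0 0.52" --pt "-0.97 -0.08 0.02 0 0 0.52" --pt "-0.97 -0.08 0.02 0 0 0.52" --pt "-0.97 -0.08 0.02 0 0 0.52" --pt "-0.97 -0.08 0.02 0 0 0.52" --pt "-0.97 -0.08 0.02 0 0 0.52" --pt "-0.97 -0.08 0.02 0 0 0.52"

```text
t: 1.77
tool_pos: [0.505, 0.3744, 0.3517]
tcp_rot: [-0.0, 0.436, 0.9, -0.001]
ft_force: [-0.5, 0.7, -0.4]
width: -0.001
finger_force: 0.0
```

Call:
step_arm --pt "-0.97 -0.08 0.02 0 0 0.52" --pt "-0.97 -0.08 0.02 0 0 0.52" --pt "-0.97 -0.08 0.02 0 0 0.52" --pt "-0.97 -0.08 0.02 0 0 0.52" --pt "-0.97 -0.08 0.02 0 0 0.52" --pt "-0.97 -0.08 0.02 0 0 0.52" --pt "-0.97 -0.08 0.02 0 0 0.52" --pt "-0.97 -0.08 0.02 0 0 0.52" --pt "-0.97 -0.08 0.02 0 0 0.52" --pt "-0.97 -0.08 0.02 0 0 0.52"

```text
t: 2.6
tool_pos: [0.6042, 0.1539, 0.3467]
tcp_rot: [-0.0, 0.591, 0.806, -0.001]
ft_force: [0.8, 0.0, -0.3]
width: -0.001
finger_force: 0.0
```

Call:
step_arm --pt "-0.97 -0.08 0.02 0 0 0.52" --pt "-0.97 -0.08 0.02 0 0 0.52" --pt "-0.97 -0.08 0.02 0 0 0.52" --pt "-0.97 -0.08 0.02 0 0 0.52" --pt "-0.97 -0.08 0.02 0 0 0.52" --pt "-0.97 -0.08 0.02 0 0 0.52" --pt "-0.97 -0.08 0.02 0 0 0.52" --pt "-0.97 -0.08 0.02 0 0 0.52" --pt "-0.97 -0.08 0.02 0 0 0.52" --pt "-0.97 -0.08 0.02 0 0 0.52"

```text
t: 3.43
tool_pos: [0.6186, -0.0876, 0.3417]
tcp_rot: [-0.001, 0.727, 0.686, -0.0]
ft_force: [0.7, 0.1, -0.4]
width: 0.004
finger_force: 0.0
```

```bash
python3 - <<'E'
from plan import *
T0,s=cur();print(s["t"],tipcase(T0),s["ft_force"],s["width"],T0.round(3))
A=target([-165,-66,140],40);print("lean",plan(T0,A))
B=target([-76,-66,38],40);print("in",plan(A,B,sh=.6))
E
```

```text
3.4333 [-82.00947938 -57.66821892 268.71971202] [ 0.71006888  0.0557557  -0.43163823] 0.003945905330172031 [[ 0.058  0.998 -0.001  0.619]
 [ 0.998 -0.058  0.    -0.088]
 [ 0.    -0.001 -1.     0.342]
 [ 0.     0.     0.     1.   ]]
lean (11, array([-0.628, -0.018,  0.363, -0.07 ,  0.907,  0.187]))
in (10, array([ 0.01 , -0.   ,  0.541,  0.   , -0.   ,  0.   ]))
```

Call:
step_arm --pt "-0.63 -0.02 0.36 -0.07 0.91 0.19" --pt "-0.63 -0.02 0.36 -0.07 0.91 0.19" --pt "-0.63 -0.02 0.36 -0.07 0.91 0.19" --pt "-0.63 -0.02 0.36 -0.07 0.91 0.19" --pt "-0.63 -0.02 0.36 -0.07 0.91 0.19" --pt "-0.63 -0.02 0.36 -0.07 0.91 0.19" --pt "-0.63 -0.02 0.36 -0.07 0.91 0.19" --pt "-0.63 -0.02 0.36 -0.07 0.91 0.19" --pt "-0.63 -0.02 0.36 -0.07 0.91 0.19" --pt "-0.63 -0.02 0.36 -0.07 0.91 0.19"

```text
t: 4.27
tool_pos: [0.6013, -0.2099, 0.2128]
tcp_rot: [-0.198, 0.734, 0.603, 0.244]
ft_force: [0.5, -0.2, -0.1]
width: 0.001
finger_force: 0.0
```

Call:
step_arm --pt "-0.63 -0.02 0.36 -0.07 0.91 0.19" --pt "0 0 0 0 0 0"

```text
t: 4.43
tool_pos: [0.5959, -0.2202, 0.191]
tcp_rot: [-0.219, 0.733, 0.587, 0.264]
ft_force: [-0.1, -0.9, -1.0]
width: -0.004
finger_force: 0.0
```

```bash
python3 - <<'E'
from plan import *
T0,s=cur();print(s["t"],tipcase(T0),s["ft_force"],T0.round(3),s["joint_pos"])
B=target([-76,-66,38],40);print("in",plan(T0,B,sh=.6))
E
```

```text
4.4333 [-169.51691984  -62.72143369  135.16810842] [-0.12310535 -0.91874209 -1.0258531 ] [[ 0.171  0.977  0.13   0.596]
 [ 0.746 -0.214  0.63  -0.22 ]
 [ 0.644 -0.011 -0.765  0.191]
 [ 0.     0.     0.     1.   ]] [ 0.48803596  0.83098415  0.10114884  1.50877226 -0.77617988  1.2262184
  0.78003533]
in (9, array([ 0.041,  0.014,  0.598, -0.004, -0.002, -0.021]))
```

Call:
step_arm --pt "0.04 0.014 0.6 0 0 -0.02" --pt "0.04 0.014 0.6 0 0 -0.02" --pt "0.04 0.014 0.6 0 0 -0.02" --pt "0.04 0.014 0.6 0 0 -0.02" --pt "0.04 0.014 0.6 0 0 -0.02" --pt "0.04 0.014 0.6 0 0 -0.02" --pt "0.04 0.014 0.6 0 0 -0.02" --pt "0.04 0.014 0.6 0 0 -0.02" --pt "0.04 0.014 0.6 0 0 -0.02" --pt "0 0 0 0 0 0"

```text
t: 5.27
tool_pos: [0.6222, -0.1199, 0.0991]
tcp_rot: [-0.217, 0.724, 0.598, 0.268]
ft_force: [0.1, 1.1, 0.5]
width: 0.003
finger_force: 0.0
```

```bash
python3 - <<'E'
from plan import *
T0,s=cur();print(s["t"],tipcase(T0),s["ft_force"])
ti,si=grab_frame("top")[:,:,::-1],grab_frame("scene")[:,:,::-1]
A=draw("top",ti,K,.97,1.26,270,150,125,145,4)
B=draw("scene",si,K,.97,1.26,200,180,160,150,3.6)
h=max(A.shape[0],B.shape[0]);f=lambda i:cv2.copyMakeBorder(i,0,h-i.shape[0],0,0,0)
o=np.hstack([f(A),f(B)]);s=800/o.shape[1]
cv2.imwrite("pics/ov3.png",cv2.resize(o,None,fx=s,fy=s,interpolation=cv2.INTER_AREA))
E
```

```text
5.2667 [-65.65033599 -67.59710028  43.41014017] [0.08880013 1.05647903 0.53236861]
```

View pics/ov3.png

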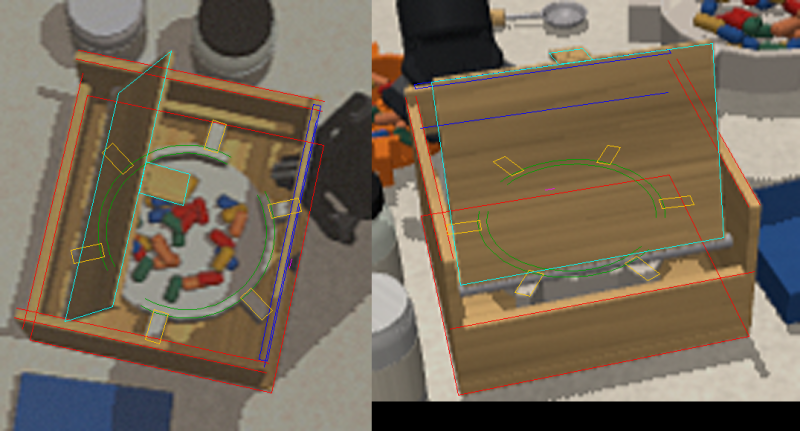

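The overlay fits both views well. The gripper is at the front in top-panel (330,190), on the −y side of the target lug. The tip is 10 mm deeper than planned, so I'll back out before pushing.

```bash
python3 - <<'E'
from plan import *
T0,s=cur()
A=target([-86,-68,37],40);n,r=plan(T0,A,2);print(n,r)
B=target([-86,14,37],40);print(plan(A,B,sh=.4))
E
```

```text
2 [-0.347 -0.028 -0.097 -0.002 -0.014  0.103]
(9, array([ 0.   , -0.364,  0.   ,  0.   , -0.   ,  0.   ]))
```

Call:
step_arm --pt "-0.35 -0.03 -0.1 0 0 0.1" --pt "-0.35 -0.03 -0.1 0 0 0.1" --pt "0 0 0 0 0 0" --pt "0 -0.3 0 0 0 0" --pt "0 -0.3 0 0 0 0" --pt "0 -0.3 0 0 0 0" --pt "0 0 0 0 0 0"

```text
t: 5.95
tool_pos: [0.5947, -0.1388, 0.0925]
tcp_rot: [-0.213, 0.732, 0.59, 0.266]
ft_force: [0.1, -4.7, -0.7]
width: 0.001
finger_force: 2.2
```

```bash
python3 - <<'E'
from plan import *
from refine import fittray
T0,s=cur();print(s["t"],tipcase(T0),s["ft_force"])
a,sc=fittray(grab_frame("top")[:,:,::-1],K,.8,.3);print(a,sc.max())
print(plan(T0,target([-86,14,37],40),sh=.4))
E
```

```text
5.95 [-90.28077974 -45.30383463  36.46667221] [ 0.08035471 -4.65953473 -0.74803588]
0.8700000000000003 401.1
(6, array([ 0.022, -0.393,  0.014,  0.011,  0.006, -0.009]))
```

Call:
step_arm --pt "0.03 -0.3 0.02 0 0 0" --pt "0.03 -0.3 0.02 0 0 0" --pt "0.03 -0.3 0.02 0 0 0" --pt "0 0 0 0 0 0"

```text
t: 6.33
tool_pos: [0.5757, -0.1386, 0.093]
tcp_rot: [-0.206, 0.735, 0.59, 0.265]
ft_force: [2.6, -15.8, 4.5]
width: 0.001
finger_force: 7.9
```

```bash
python3 - <<'E'
from plan import *
from refine import fittray
T0,s=cur();print(s["t"],tipcase(T0),s["ft_force"])
ti=grab_frame("top")[:,:,::-1]
a,sc=fittray(ti,K,.65,.35);print(a,sc.max())
cv2.imwrite("pics/t4.png",draw("top",ti,K,a,None,270,150,125,145,4))
E
```

```text
6.3333 [-94.73623226 -27.52239948  36.38976862] [  2.63777037 -15.84851852   4.50516551]
0.6900000000000004 426.0
```

View pics/t4.png

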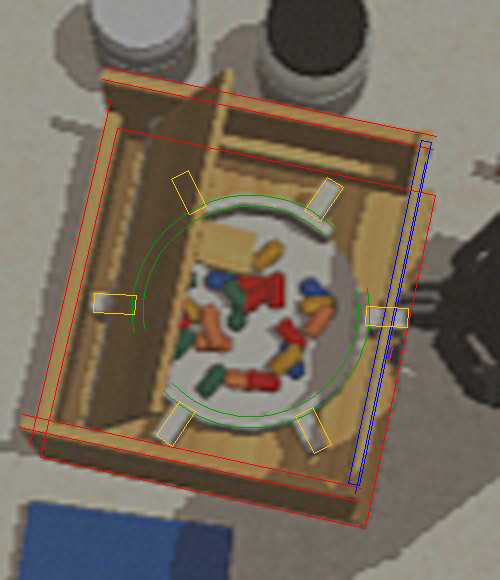

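The tray has turned to a = 39.5° and still sits on its spindle. The finger is riding on the lug's outer end at (400,310), with force along −x. I'll back off and re-engage deeper.

```bash
python3 - <<'E'
from plan import *
T0,s=cur()
A=target([-97,-44,37],40);print(plan(T0,A,2))
B=target([-79,-46,34],43);print(plan(A,B,2))
C=target([-81,-20,34],43);print(plan(B,C,sh=.3))
E
```

```text
(2, array([-0.047,  0.353, -0.035,  0.114,  0.102, -0.032]))
(2, array([ 0.157,  0.04 ,  0.281, -0.   ,  0.375,  0.   ]))
(4, array([-0.015, -0.26 , -0.014,  0.   ,  0.   ,  0.   ]))
```

Call:
step_arm --pt "-0.05 0.35 -0.04 0.1 0.1 0" --pt "-0.05 0.35 -0.04 0.1 0.1 0" --pt "0 0.1 0 0 0 0" --pt "0 0 0 0 0 0"

```text
t: 6.72
tool_pos: [0.5931, -0.1394, 0.0918]
tcp_rot: [-0.222, 0.728, 0.591, 0.266]
ft_force: [0.7, -6.9, 0.6]
width: -0.004
finger_force: 3.5
```

```bash
python3 - <<'E'
from plan import *
from refine import fittray
T0,s=cur();print(s["t"],tipcase(T0),s["ft_force"])
a,sc=fittray(grab_frame("top")[:,:,::-1],K,.65,.35);print(a,sc.max())
B=target([-79,-46,33],43);print(plan(T0,B,3))
E
```

```text
6.7167 [-90.54825316 -42.82081772  36.37449887] [ 0.65159925 -6.86352868  0.63373993]
0.8400000000000005 397.7
(3, array([ 0.045,  0.034,  0.136, -0.047,  0.203, -0.012]))
```

The sloping finger front is resting on the lug's end and dragging it, so it was never properly beside the lug. I'll withdraw, shift to −y, go in deeper, then push.

```bash
python3 - <<'E'
from plan import *
T0,s=cur()
A=target([-115,-44,50],40);print(plan(T0,A,2))
B=target([-115,-76,50],42);print(plan(A,B,2))
C=target([-74,-76,35],42);print(plan(B,C,3))
E
```

```text
(2, array([-0.181,  0.007, -0.524, -0.068, -0.07 , -0.018]))
(2, array([-0.051,  0.64 ,  0.   , -0.   ,  0.25 ,  0.   ]))
(3, array([ 0.272, -0.   ,  0.514,  0.   ,  0.   ,  0.   ]))
```

Call:
step_arm --pt "-0.18 0 -0.52 -0.07 -0.07 0" --pt "-0.18 0 -0.52 -0.07 -0.07 0" --pt "-0.05 0.64 0 0 0.25 0" --pt "-0.05 0.64 0 0 0.25 0" --pt "0 0 0 0 0 0"

```text
t: 7.18
tool_pos: [0.6209, -0.1687, 0.1052]
tcp_rot: [-0.228, 0.724, 0.587, 0.281]
ft_force: [0.0, -0.4, -0.3]
width: 0.0
finger_force: 0.0
```

```bash
python3 - <<'E'
from plan import *
from refine import fittray
T0,s=cur();print(s["t"],tipcase(T0),s["ft_force"])
a,sc=fittray(grab_frame("top")[:,:,::-1],K,.8,.35);print(a,sc.max())
B=target([-74,-76,37],42);print(plan(T0,B,4))
E
```

```text
7.1833 [-111.70184515  -76.6761146    51.26922252] [ 0.02609589 -0.35698667 -0.26972277]
0.8300000000000004 376.0
(4, array([ 0.188, -0.007,  0.359, -0.004, -0.025, -0.   ]))
```

Call:
step_arm --pt "0.19 0 0.36 0 0 0" --pt "0.19 0 0.36 0 0 0" --pt "0.19 0 0.36 0 0 0" --pt "0.19 0 0.36 0 0 0" --pt "0 0 0 0 0 0" --pt "0 -0.3 0 0 0 0" --pt "0 -0.3 0 0 0 0" --pt "0 0 0 0 0 0"

```text
t: 7.9
tool_pos: [0.6103, -0.128, 0.0905]
tcp_rot: [-0.23, 0.725, 0.587, 0.278]
ft_force: [-0.5, 0.2, 0.5]
width: 0.0
finger_force: 0.0
```

```bash
cat > st.py <<'E'
from plan import *
from refine import fittray
import sys
def st(a0,sp=.35):
    T0,s=cur();f=s["ft_force"];print("t",s["t"],"tip",tipcase(T0).round(1),"Fcase",(w2c([0,0,K[2]],np.array(f)[None]/1000)[0]).round(1))
    a,sc=fittray(grab_frame("top")[:,:,::-1],K,a0,sp);print("a",round(a,3),np.degrees(a).round(1),sc.max());return T0
E
python3 - <<'E'
from st import *
T=st(.75)
print(plan(T,target([-82,-40,38],42),sh=.3))
E
```

```text
t 7.9 tip [-74.1 -57.6  36.5] Fcase [0.1 0.5 0.5]
a 0.83 47.6 372.3
(3, array([-0.06 , -0.24 , -0.085, -0.022, -0.025, -0.02 ]))
```

Call:
step_arm --pt "-0.06 -0.24 -0.08 0 0 0" --pt "-0.06 -0.24 -0.08 0 0 0" --pt "-0.06 -0.24 -0.08 0 0 0" --pt "0 -0.24 0 0 0 0" --pt "0 0 0 0 0 0"

```text
t: 8.37
tool_pos: [0.5862, -0.1307, 0.0923]
tcp_rot: [-0.229, 0.725, 0.587, 0.279]
ft_force: [-0.3, -0.2, -0.7]
width: 0.003
finger_force: 0.0
```

```bash
python3 - <<'E'
from st import *
T=st(.7)
print(plan(T,target([-85,-12,38],42),sh=.3))
E
```

```text
t 8.3667 tip [-81.8 -34.8  38.2] Fcase [-0.3  0.3 -0.7]
a 0.69 39.5 463.5
(4, array([-0.023, -0.23 , -0.02 , -0.009, -0.018, -0.013]))
```

Now it is pushing properly, and a is 39.5°. Continuing.

Call:
step_arm --pt "-0.02 -0.24 -0.02 0 0 0" --pt "-0.02 -0.24 -0.02 0 0 0" --pt "-0.02 -0.24 -0.02 0 0 0" --pt "-0.02 -0.24 -0.02 0 0 0" --pt "-0.01 -0.24 0 0 0 0" --pt "-0.01 -0.24 0 0 0 0" --pt "-0.01 -0.24 0 0 0 0" --pt "0 0 0 0 0 0"

```text
t: 9.08
tool_pos: [0.5439, -0.1236, 0.0919]
tcp_rot: [-0.23, 0.724, 0.587, 0.279]
ft_force: [0.1, -0.7, -0.1]
width: -0.0
finger_force: 0.0
```

```bash
python3 - <<'E'
from st import *
T=st(.25)
print(plan(T,target([-85,20,38],42),sh=.2))
E
```

```text
t 9.0833 tip [-83.5   8.4  38. ] Fcase [-0.7 -0.2 -0.1]
a 0.22 12.6 411.2
(3, array([-0.008, -0.161, -0.013, -0.027, -0.034, -0.014]))
```

Call:
step_arm --pt "-0.01 -0.19 -0.01 0 0 0" --pt "-0.01 -0.19 -0.01 0 0 0" --pt "-0.01 -0.19 -0.01 0 0 0" --pt "0 0 0 0 0 0"

```text
t: 9.47
tool_pos: [0.5303, -0.1223, 0.092]
tcp_rot: [-0.23, 0.725, 0.587, 0.279]
ft_force: [-0.1, 0.6, 0.2]
width: 0.003
finger_force: 0.2
```

```bash
cat >> st.py <<'E'
def side(a,th,name,x0=270,y0=150):
    ti,si=grab_frame("top")[:,:,::-1],grab_frame("scene")[:,:,::-1]
    cv2.imwrite(f"pics/{name}_t.png",ti);cv2.imwrite(f"pics/{name}_s.png",si)
    A=draw("top",ti,K,a,th,270,150,125,145,4);B=cv2.resize(ti[150:295,270:395],None,fx=4,fy=4,interpolation=cv2.INTER_CUBIC)
    o=np.hstack([A,B]);s=800/o.shape[1];cv2.imwrite(f"pics/{name}.png",cv2.resize(o,None,fx=s,fy=s,interpolation=cv2.INTER_AREA))
E
python3 - <<'E'
from st import *
T=st(.1)
E
```

```text
t 9.4667 tip [-85.1  21.8  38.1] Fcase [0.5 0.2 0.2]
a 0.09 5.2 393.7
```

Call:
step_arm --pt "0 -0.17 0 0 0 0" --pt "0 -0.17 0 0 0 0" --pt "0 0 0 0 0 0"

```text
t: 9.77
tool_pos: [0.5223, -0.1204, 0.0921]
tcp_rot: [-0.229, 0.724, 0.587, 0.279]
ft_force: [1.0, -0.6, -0.4]
width: 0.001
finger_force: 0.3
```

```bash
python3 - <<'E'
from st import *
T=st(0.0,.2)
g=grab_frame("top")[:,:,::-1]
side(0.01,1.25,"v5")
A=target([-86,18,40],42)
B=target([-120,18,70],42);print(plan(T,A,2),plan(A,B,3))
E
```

```text
t 9.7667 tip [-84.8  30.   38.2] Fcase [-0.3 -1.1 -0.4]
a 0.01 0.6 385.9
(2, array([ 0.017,  0.234, -0.044, -0.029, -0.046, -0.018])) (3, array([-0.069, -0.   , -0.601,  0.   ,  0.   ,  0.   ]))
```

View pics/v5.png

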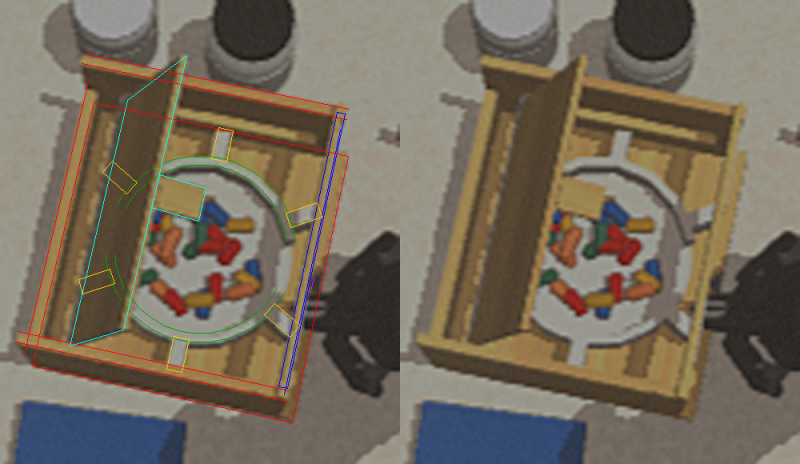

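The tray overlay matches at a ≈ 0.6°. The gap is in front of the mark at (285,270), and the side lugs are at (222,143) and (178,355). Withdrawing now.

Call:
step_arm --pt "0 0.23 -0.04 0 0 0" --pt "0 0.23 -0.04 0 0 0" --pt "-0.07 0 -0.6 0 0 0" --pt "-0.07 0 -0.6 0 0 0" --pt "-0.07 0 -0.6 0 0 0" --pt "0 0 -0.9 0 0 0" --pt "0 0 -0.9 0 0 0" --pt "0 0 -0.9 0 0 0"

```text
t: 10.63
tool_pos: [0.5183, -0.2029, 0.1739]
tcp_rot: [-0.229, 0.724, 0.587, 0.279]
ft_force: [-0.3, -0.6, -0.3]
width: -0.0
finger_force: 0.0
```

```bash
python3 - <<'E'
from st import *
from refine import *
T=st(0.0,.2)
g=grads(grab_frame("top")[:,:,::-1],.8)
A=np.arange(-4,4.1,.5)
for ids in([1,4],[2,3],[1,2,3,4]):
    s=[score(g,"top",lugsegs(np.radians(a),ids),K) for a in A];print(ids,A[np.argmax(s)],np.round(s).astype(int))
W=target([30,0,300],0);print(tipcase(T))
A=target([-150,0,270],0);print("up",plan(T,A))
B=target([110,0,265],0);print(plan(A,B))
C=target([75,0,200],0);print(plan(B,C))
# lid angle fine
for th in np.arange(1.15,1.36,.02):
    sc=score(g,"top",[(lid(th,153,-99,-3)[0],lid(th,153,99,-3)[0]),(lid(th,153,-99,3)[0],lid(th,153,99,3)[0])],K);print(round(th,2),round(sc),end="; ")
E
```

```text
t 10.6333 tip [-166.4   16.9  119.9] Fcase [-0.6  0.2 -0.3]
a 0.01 0.6 371.1
[1, 4] 0.5 [ 89  88  94 108 135 165 192 214 230 241 239 229 212 192 162 129  97]
[2, 3] 0.0 [124 123 117 115 121 139 159 174 181 178 170 153 130 105  83  68  59]
[1, 2, 3, 4] 0.5 [188 183 183 194 227 276 327 369 396 408 400 373 333 288 238 189 150]
[-166.41177926   16.91152404  119.91754095]
up (11, array([ 0.471,  0.059, -0.483, -0.006, -0.962,  0.   ]))
(11, array([0.945, 0.   , 0.018, 0.   , 0.   , 0.   ]))
(3, array([-0.467,  0.   ,  0.867,  0.   ,  0.   ,  0.   ]))
1.15 228; 1.17 263; 1.19 249; 1.21 399; 1.23 344; 1.25 716; 1.27 608; 1.29 545; 1.31 452; 1.33 145; 1.35 123;
```

The tray is square to within about 0.5°, and the lid is at about 1.26 rad. I'll move above and behind the lid.

Call:
step_arm --pt "0.47 0.06 -0.48 0 -0.96 0" --pt "0.47 0.06 -0.48 0 -0.96 0" --pt "0.47 0.06 -0.48 0 -0.96 0" --pt "0.47 0.06 -0.48 0 -0.96 0" --pt "0.47 0.06 -0.48 0 -0.96 0" --pt "0.47 0.06 -0.48 0 -0.96 0" --pt "0.47 0.06 -0.48 0 -0.96 0" --pt "0.47 0.06 -0.48 0 -0.96 0" --pt "0.47 0.06 -0.48 0 -0.96 0" --pt "0.47 0.06 -0.48 0 -0.96 0"

```text
t: 11.57
tool_pos: [0.5448, -0.1505, 0.3288]
tcp_rot: [-0.023, 0.776, 0.63, 0.025]
ft_force: [0.6, 0.2, -0.7]
width: -0.002
finger_force: 0.0
```

Call:
step_arm --pt "0.47 0.06 -0.48 0 -0.96 0" --pt "0 0 0 0 0 0"

```text
t: 11.73
tool_pos: [0.5515, -0.1346, 0.3427]
tcp_rot: [-0.002, 0.772, 0.635, 0.002]
ft_force: [0.2, 2.1, 0.0]
width: -0.003
finger_force: 0.0
```

```bash
python3 - <<'E'
from plan import *
T,s=cur();print(tipcase(T),T.round(3))
B=target([112,0,268],0);print(plan(T,B))
C=target([78,0,200],0);print(plan(B,C))
E
```

```text
[-141.52677729   -1.79540815  269.69606973] [[ 0.193  0.981  0.001  0.551]
 [ 0.981 -0.193  0.005 -0.135]
 [ 0.005  0.    -1.     0.343]
 [ 0.     0.     0.     1.   ]]
(11, array([ 0.923,  0.   ,  0.009,  0.   , -0.007,  0.017]))
(4, array([-0.34,  0.  ,  0.68,  0.  ,  0.  ,  0.  ]))
```

Call:
step_arm --pt "0.92 0 0 0 0 0.02" --pt "0.92 0 0 0 0 0.02" --pt "0.92 0 0 0 0 0.02" --pt "0.92 0 0 0 0 0.02" --pt "0.92 0 0 0 0 0.02" --pt "0.92 0 0 0 0 0.02" --pt "0.92 0 0 0 0 0.02" --pt "0.92 0 0 0 0 0.02" --pt "0.92 0 0 0 0 0.02" --pt "0.92 0 0 0 0 0.02"

```text
t: 12.57
tool_pos: [0.5965, 0.0835, 0.3401]
tcp_rot: [-0.004, 0.781, 0.625, -0.001]
ft_force: [0.4, 0.0, 0.1]
width: -0.003
finger_force: 0.0
```

Call:
step_arm --pt "0.92 0 0 0 0 0.02" --pt "0 0 0 0 0 0" --pt "-0.34 0 0.68 0 0 0" --pt "-0.34 0 0.68 0 0 0" --pt "-0.34 0 0.68 0 0 0" --pt "-0.34 0 0.68 0 0 0" --pt "0 0 0 0 0 0"

```text
t: 13.15
tool_pos: [0.5913, 0.0691, 0.2692]
tcp_rot: [-0.004, 0.783, 0.623, -0.005]
ft_force: [-0.6, -0.4, -1.1]
width: 0.001
finger_force: 0.0
```

```bash
python3 - <<'E'
from plan import *
T,s=cur();print(s["t"],tipcase(T),s["ft_force"])
# path: front-lower corner of tip touching upper face at s
for th in np.arange(1.3,-0.21,-.1):
    c=lid(th,112,0,-3)[0]; print(round(th,1),"tip",(c[0]+11).round(),c[2].round())
p=tipcase(T)
seq=[lid(th,112,0,-3)[0]+[11,0,0] for th in (1.15,1.05,.95,.85,.75,.65,.55,.45,.35,.25,.15,.05)]
prev=T
for q in seq:
    N=target(q,0);n,r=plan(prev,N,1);print(n,r.tolist());prev=N
E
```

```text
13.15 [ 65.47630252   2.22170598 196.20178433] [-0.61448454 -0.35369752 -1.06265085]
1.3 tip 64.0 184.0
1.2 tip 53.0 180.0
1.1 tip 43.0 176.0
1.0 tip 33.0 171.0
0.9 tip 24.0 165.0
0.8 tip 15.0 157.0
0.7 tip 7.0 149.0
0.6 tip 0.0 141.0
0.5 tip -6.0 131.0
0.4 tip -11.0 121.0
0.3 tip -15.0 111.0
0.2 tip -18.0 100.0
0.1 tip -20.0 89.0
-0.0 tip -21.0 78.0
-0.1 tip -21.0 67.0
-0.2 tip -19.0 56.0
1 [-0.703, 0.073, 0.71, -0.192, 0.033, -0.27]
1 [-0.405, 0.0, 0.192, 0.0, 0.0, 0.0]
1 [-0.383, 0.0, 0.232, 0.0, 0.0, 0.0]
1 [-0.358, 0.0, 0.269, 0.0, 0.0, 0.0]
1 [-0.33, -0.0, 0.303, 0.0, 0.0, 0.0]
1 [-0.298, 0.0, 0.335, 0.0, 0.0, 0.0]
1 [-0.263, 0.0, 0.363, 0.0, 0.0, 0.0]
1 [-0.225, 0.0, 0.387, 0.0, 0.0, 0.0]
1 [-0.185, 0.0, 0.408, 0.0, 0.0, 0.0]
1 [-0.144, -0.0, 0.424, 0.0, 0.0, 0.0]
1 [-0.101, 0.0, 0.437, 0.0, 0.0, 0.0]
1 [-0.057, 0.0, 0.444, 0.0, 0.0, 0.0]
```

Call:
step_arm --pt "-0.35 0.04 0.35 -0.1 0 -0.13" --pt "-0.35 0.04 0.35 -0.1 0 -0.13" --pt "-0.2 0 0.1 0 0 0" --pt "-0.2 0 0.1 0 0 0" --pt "-0.19 0 0.12 0 0 0" --pt "-0.19 0 0.12 0 0 0" --pt "-0.18 0 0.14 0 0 0" --pt "-0.18 0 0.14 0 0 0" --pt "-0.17 0 0.15 0 0 0" --pt "-0.17 0 0.15 0 0 0"

```text
t: 13.98
tool_pos: [0.5853, 0.0181, 0.2306]
tcp_rot: [0.004, 0.776, 0.631, 0.004]
ft_force: [-0.2, 0.4, 1.4]
width: 0.004
finger_force: 0.6
```

```bash
python3 - <<'E'
from st import *
T,s=cur();print(s["t"],tipcase(T),s["ft_force"])
from refine import *
g=grads(grab_frame("top")[:,:,::-1],.8)
A=np.arange(.5,1.3,.02)
print(A[np.argmax([score(g,"top",[(lid(th,153,y0,d)[0],lid(th,153,y1,d)[0]) for d in(-3,3) for y0,y1 in((-99,-50),(60,99))],K) for th in A])])
E
```

```text
13.9833 [ 14.65965281  -4.1425517  157.61034959] [-0.19897501  0.37472799  1.35743956]
0.8800000000000003
```

The lid follows and is at about 0.85 rad. Continuing down.

Call:
step_arm --pt "-0.15 0 0.16 0 0 0" --pt "-0.15 0 0.17 0 0 0" --pt "-0.14 0 0.18 0 0 0" --pt "-0.13 0 0.18 0 0 0" --pt "-0.12 0 0.19 0 0 0" --pt "-0.11 0 0.19 0 0 0" --pt "-0.1 0 0.2 0 0 0" --pt "-0.09 0 0.2 0 0 0" --pt "-0.08 0 0.21 0 0 0" --pt "-0.07 0 0.21 0 0 0"

```text
t: 14.87
tool_pos: [0.5797, -0.0094, 0.1828]
tcp_rot: [0.003, 0.775, 0.631, 0.004]
ft_force: [0.4, -0.8, 1.0]
width: 0.001
finger_force: 0.5
```

```bash
python3 - <<'E'
from plan import *
T,s=cur();print(s["t"],tipcase(T),s["ft_force"])
print(plan(T,target([-21,0,82],0),10))
E
```

```text
14.8667 [-13.42709725  -4.26074946 109.82150996] [ 0.36535753 -0.75265875  0.97167921]
(10, array([-0.03 , -0.015,  0.111,  0.014, -0.003,  0.005]))
```

Call:
step_arm --pt "-0.04 -0.01 0.12 0 0 0" --pt "-0.04 -0.01 0.12 0 0 0" --pt "-0.04 -0.01 0.12 0 0 0" --pt "-0.03 -0.01 0.12 0 0 0" --pt "-0.03 -0.01 0.12 0 0 0" --pt "-0.03 -0.01 0.12 0 0 0" --pt "-0.02 0 0.12 0 0 0" --pt "-0.02 0 0.12 0 0 0" --pt "0 0 0.12 0 0 0" --pt "0 0 0 0 0 0"

```text
t: 15.7
tool_pos: [0.5769, -0.0149, 0.1557]
tcp_rot: [0.003, 0.775, 0.631, 0.003]
ft_force: [-0.1, 0.4, -0.7]
width: -0.0
finger_force: 0.0
```

Call:
step_arm --pt "0 0 0.08 0 0 0" --pt "0 0 0.08 0 0 0" --pt "0 0 0 0 0 0"

```text
t: 15.95
tool_pos: [0.5771, -0.0151, 0.1519]
tcp_rot: [0.003, 0.776, 0.631, 0.004]
ft_force: [0.7, 0.0, 0.3]
width: 0.001
finger_force: 0.0
```

```bash
python3 - <<'E'
from plan import *
T,s=cur();print(s["t"],tipcase(T),s["ft_force"])
E
```

```text
15.95 [-19.53684764  -2.83987244  78.95215872] [0.68740529 0.0012948  0.27325057]
```

Call:
step_arm --pt "0 0 0.05 0 0 0" --pt "0 0 0.05 0 0 0" --pt "0 0 0 0 0 0"

```text
t: 16.2
tool_pos: [0.5774, -0.0151, 0.1507]
tcp_rot: [0.003, 0.776, 0.631, 0.004]
ft_force: [-2.2, -0.0, 6.1]
width: -0.002
finger_force: 2.9
```

Call:
step_arm --pt "0 0 0.06 0 0 0" --pt "0 0 0.06 0 0 0" --pt "0 0 0 0 0 0"

```text
t: 16.45
tool_pos: [0.5774, -0.0152, 0.1505]
tcp_rot: [0.003, 0.776, 0.631, 0.005]
ft_force: [-6.9, 0.2, 22.4]
width: 0.001
finger_force: 11.0
```

It hits a hard stop at tip z = 77.6 mm, against an expected 78 for fully shut. If the tab were on the rim, the stop would be about 88. Lifting and checking.

Call:
step_arm --pt "0 0 -0.3 0 0 0" --pt "0 0 -0.8 0 0 0" --pt "0 0 -1 0 0 0" --pt "0 0 -1 0 0 0" --pt "0 0 -1 0 0 0" --pt "0 0 -1 0 0 0" --pt "0 0 -1 0 0 0" --pt "0 0 -1 0 0 0" --pt "1 0 0 0 0 0" --pt "1 0 0 0 0 0"

```text
t: 17.28
tool_pos: [0.5866, 0.0323, 0.327]
tcp_rot: [0.005, 0.777, 0.629, 0.006]
ft_force: [0.3, 0.8, -0.4]
width: -0.001
finger_force: 0.0
```

Call:
step_arm --pt "1 0 0 0 0 0" --pt "1 0 0 0 0 0" --pt "1 0 0 0 0 0" --pt "1 0 0 0 0 0" --pt "1 0 0 0 0 0" --pt "1 0 0 0 0 0" --pt "1 0 0 0 0 0" --pt "1 0 0 0 0 0" --pt "0 0 0 0 0 0"

```text
t: 18.03
tool_pos: [0.6255, 0.238, 0.3236]
tcp_rot: [0.001, 0.772, 0.635, 0.005]
ft_force: [-0.7, 1.5, 0.1]
width: -0.005
finger_force: 0.0
```

```bash
python3 - <<'E'
from st import *
T,s=cur();print(s["t"],tipcase(T),s["ft_force"])
ti,si=grab_frame("top")[:,:,::-1],grab_frame("scene")[:,:,::-1]
A=draw("top",ti,K,0.01,0,260,130,145,165,3.6)
B=draw("scene",si,K,0.01,0,160,160,240,190,2.6)
h=max(A.shape[0],B.shape[0]);f=lambda i:cv2.copyMakeBorder(i,0,h-i.shape[0],0,0,0)
o=np.hstack([f(A),f(B)]);c=min(1,800/o.shape[1])
cv2.imwrite("pics/end.png",cv2.resize(o,None,fx=c,fy=c,interpolation=cv2.INTER_AREA))
E
```

```text
18.0333 [238.49212385   2.01816609 250.57580197] [-0.70433813  1.49387631  0.11084693]
```

View pics/end.png

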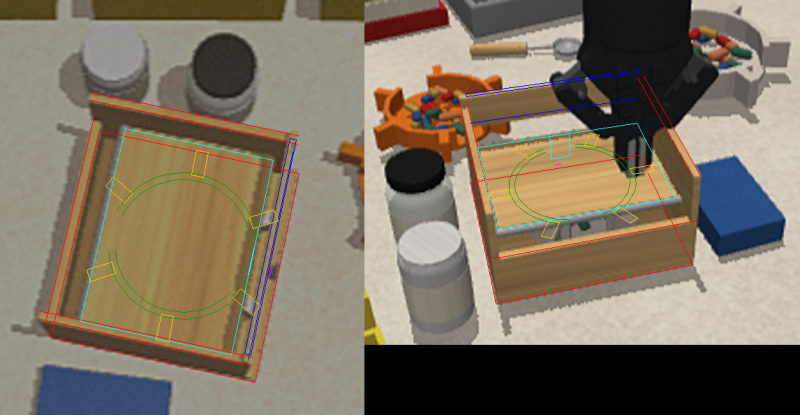

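The lid outline at 0 rad matches in both views, with the free edge from top-panel (275,160) to (235,355). Both front lugs sit symmetrically about the mark at (263,220) and (245,300). The jar, tin and gift box are undisturbed, and the arm is clear. Handing in.

```bash
python3 -c "
from workcell import bot
print(bot.finish_job())"
```

```text
the job is handed in; nothing more can be done
None
```

The tray is turned so its gap faces the arrow mark to within about 0.5°, and the lid is fully shut with its tab in that gap; I handed the job in at about 18 s, but no verdict came back.

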